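Press and hold a gas flask in the leak-test cradle

TASK

On the leak-test stand, first slide the transport lock sideways to its end stop so that its bar no longer lies across the ring, then set the round gas flask upright, neck up, into the sprung ring, press it all the way down against the springs and keep it there. Finish while still holding the flask pressed down with the gripper: do not let go. Leave the cartridge and the tin beside the flask and the little brass fitting where they stand.

Things in the scene. Friction and masses are not known exactly. Their poses are not given: they have to be found in the camera images.
- flask: the round gas flask, bare steel, about 0.35 kg, standing upright on the bench: a ball of 70 mm diameter (widest 30 mm above its flat 36 mm wide foot), above it a plain straight neck of 24 mm diameter from 63 to 110 mm above the foot, then a small brass cap of 16 mm to 118 mm. Origin at the centre of the underside of the foot, z up along the neck. Not the straight-sided cartridge nearby
- stand: the leak-test stand, fixed to the bench (it may be placed anywhere and turned): dark steel base plate 135 x 160 x 12 mm, spanning x -85..50 and y -60..100 mm in its frame, carrying the sprung ring and, on its -x side, a grey track (30 mm wide in x, top 50 mm above the bench) for the transport lock. Origin on the bench surface exactly below the ring's centre; z up; the track and the lock's travel lie along its y axis, 65 mm from the ring's centre towards -x
- cradle_seat (a point): centre of the ring's top rim, moving with the ring; axes as the stand. The steel ring has 74 mm outer and 52 mm inner diameter, is 12 mm high, open through the middle, its rim 62 mm above the bench when up and 37 mm when fully down. A flask resting in it centres itself on its ball, with its origin about 7 mm below this point, and clears everything under it
- cradle (a joint): travel of the sprung ring straight down, m: 0 up (rest), 0.025 fully down at its stop. The springs push up with about 5 N at the top and 13 N at the bottom (the flask's own weight, 2.5 to 4.5 N, does not sink it); it springs back up when let go
- lock_top (a point): centre of the top of the transport lock's grip, 95 mm above the bench; axes as the stand. The grip is a black upright block 28 mm (stand x) x 20 mm (stand y) x 45 mm high standing on the grey track. A flat steel bar, 16 mm wide (stand y) and 6 mm thick, reaches from the grip 92 mm towards stand +x (from the grip's centre), between 66 and 72 mm above the bench, just over the ring's mouth until the lock is slid away
- lock (a joint): travel of the transport lock along the stand's +y, m: 0 with the bar across the middle of the ring, 0.075 at the end stop, bar well clear of the ring. It starts at 0 to 0.012, has about 2 N of friction and stays where it is left
- cartridge: bystander: straight-sided steel cartridge, 46 mm diameter, 118 mm high with a narrowed top, standing about 110 mm from the flask on the far side; origin at the centre of its underside
- tin: bystander: low dark round tin, 56 mm diameter, 50 mm high, standing about 115 mm from the flask on the robot's side; origin at the centre of its underside
- fitting: bystander: small brass pipe fitting, 24 mm diameter, 28 mm high, standing near the middle of the bench; origin under its centre
Not all that is in view belongs to the job. What is shaped like the stand but orange is not meant. Leave any brown look-alike of the flask alone.

How it is judged (in metres and radians):
On the way, in this order (a step that is already met when the one before it is completed fails the run):
1. the transport lock is slid to its end stop (value of joint lock above 0.07 m), for 0.2 s.
2. the flask sits upright in the ring with the gripper on it, the lock still open (horizontal distance between flask and cradle_seat below 0.007 m and z of flask in the frame of cradle_seat between -0.012 and -0.003 m and angle between flask's own z axis and vertical below 0.17 rad and value of joint lock above 0.07 m and contact force between flask and the fingers above 1 N), for 0.1 s.
At the end, for the whole second after the job is handed in: lock within 5 mm of its end stop; flask upright (within about 10 degrees) and seated in the ring (within 7 mm of its centre); ring at least 20 of its 25 mm down, pushed down only through the flask, with the gripper's fingers bearing on the flask and not on the stand; all at rest (horizontal distance between flask and cradle_seat below 0.007 m and z of flask in the frame of cradle_seat between -0.012 and -0.003 m and angle between flask's own z axis and vertical below 0.17 rad and value of joint lock above 0.07 m and value of joint cradle above 0.02 m and contact force between flask and the fingers above 2 N and contact force between flask and stand above 3 N and contact force between the fingers and stand below 1 N and linear speed of flask below 0.02 m/s); the arm keeps its last pose, push and grip.
It fails at once if the cartridge, the tin or the fitting is disturbed (moved more than 30 mm) (distance of any of cartridge, tin, fitting from where it was at the start of the episode above 0.03 m).
It also fails if it takes over 51 s, if anything falls off the work surface, if the arm or the gripper's body presses on something with over 40 N, if the wrist force passes 120 N, or if a joint passes its speed limit or range.

ROBOT

A 6-joint arm with a two-finger parallel gripper is mounted at the origin on the work surface. World frame = base frame: x ahead of the robot, y to its left, z up, the work surface at z = 0. Lengths are in mm, angles in rad, forces in N, time in s.
With the tool pointing down it reaches from about 350 to 800 mm from the base axis. Payload 7.3 kg.
Tool frame: the origin (TCP) lies at the very end of the fingers, on their centre line; the grasp point (between the pads) lies hold_point_z behind it (hold_point_z is the distance from the TCP to the grasp point, in mm); z points along the fingers, y is the direction in which the jaws open and shut (so a half turn about z gives the same grasp; the last joint's range is limited). The gripper opens to 85 mm and grips with 20 to 120 N. Pads are 22 mm wide; open, the fingers measure 114 mm over their backs; the gripper's body (76 mm by 85 mm) begins 54 mm behind the grasp point. The pads swing forward as they close: fully open they stand 13 mm farther back than shut.
Start: joints at [1.035, 0.342, 1.524, -0, 1.275, -0.146], TCP at [199.489, 485.642, 231.322] pointing down, gripper open.
Joint ranges: [-2.53, 2.53], [-0.77, 2.02], [0.04, 2.7], [-1, 4.14], [0.28, 2.66], [-3.11, 3.11]. Speed limits (rad/s): [2.57, 2.57, 3.14, 3.14, 3.14, 3.14].

INTERFACE

Orientations are given as a rotation vector (axis times angle).
In Python, from plant import observe, get_image, get_calibration, sign_off, hold_point_z gives the robot as it stands.
- The arm moves only by the shell command python3 -m crank 'ROWS'. ROWS is JSON, a list of rows, each an object with "hand": the closure, from 0 (fully open) to 1 (shut); "travel": the shift along the world's x, y, z in mm, a list of three; "twist": the turn, a rotation vector about the world's x, y, z in units of 6 degrees (1.0 is 6 degrees), a list of three. In form: [{"hand": hand, "travel": [dx, dy, dz], "twist": [wx, wy, wz]}, ...]. A call has 1 to 20 rows; each row is the pose to reach, as a shift and turn from the pose commanded when the call began; what a row does not reach only later rows make up. A row lasts 1/10 s, in which the tool goes at most 50 mm and 8.59 degrees, less where a joint would pass 70% of its speed; a pose out of reach is approached as far as the arm can. A call with a gripper value outside its range is refused whole. The fingers move at their own pace and stop on an object; the grip force is fixed at half the most. Time passes only in rows, so rows that repeat a pose let the fingers close. It gives the time, the measured TCP pose, the force and the opening at its end, in the units of the state.
- observe(): the state, without advancing time (a new reading comes with each control period).
- get_image(name): name is "side" or "top"; returns (picture, depth): 400x640x3 uint8, red, green, blue; 400x640 float32, mm along the optical axis (not along the pixel's ray), 0 where there is no reading.
- get_calibration(name): a dict with "intrinsics" (3x3 intrinsics, pixels), "rvec" (rotation vector, rad) and "tvec" (3), from world to camera coordinates, as OpenCV has them. Camera axes: x right, y down, z forward; pixel columns grow to the right and rows downward; lengths in mm; the calibration is good to about 2 mm. A picture is of the moment at which its call begins. get_calibration takes no time and is no camera call.
- sign_off(): hands the job in, once; it reports no verdict.
The state is a dict: "time_s": time; "qpos": joint angles; "qd": joint speeds; "effort": joint torques, N m; "tcp_pos": TCP position; "ee_rot": TCP orientation; "wrist_force": force on the tool from outside, world axes, zero at the start; "ft_torque": the same for the moment, N m; "gripper_width": finger opening in mm.
Only numpy, scipy, OpenCV 4.12 (cv2) and the standard library are available. Lean on these libraries where they do the work, as an engineer would, in place of code of your own. Each camera call takes 0.05 s, during which the arm holds its last target.

## Working session

There is one attempt and no reset: what is moved stays moved. The work goes in short steps, Python scripts to look and compute and a shell command to move; the robot and the scene stay as the last step left them, time stands still between calls to the robot, and variables do not carry over. Pictures are saved under pics/ and viewed, and the job is handed in when it is done.

```bash
mkdir -p pics; ls; cat > h.py <<'E'
import numpy as np,cv2
from plant import *
def snap(n,tag):
    im,d=get_image(n); cv2.imwrite(f'pics/{tag}.png',im[:,:,::-1]); np.savez(f'pics/{tag}.npz',im=im,d=d); return im,d
def cal(n):
    c=get_calibration(n); K=np.array(c['intrinsics'],float);R=cv2.Rodrigues(np.array(c['rvec'],float))[0];t=np.array(c['tvec'],float).reshape(3);return K,R,t
def ray(n,u,v,z):
    K,R,t=cal(n); d=R.T@(np.linalg.inv(K)@np.array([u,v,1.])); o=-R.T@t
    return o+d*(z-o[2])/d[2]
def cloud(n,d):
    K,R,t=cal(n); v,u=np.mgrid[:d.shape[0],:d.shape[1]]
    p=np.stack([(u-K[0,2])/K[0,0]*d,(v-K[1,2])/K[1,1]*d,d],-1)
    return (p-t)@R
def proj(n,P):
    K,R,t=cal(n); p=K@(R@np.array(P,float)+t); return p[:2]/p[2]
E
python3 - <<'E'
from h import *
for n in('side','top'):
    snap(n,n+'0'); K,R,t=cal(n); print(n,K.round(1).tolist(),(-R.T@t).round())
print(observe(),hold_point_z() if callable(hold_point_z) else hold_point_z)
E
```

```text
pics
side [[416.1, 0.0, 324.9], [0.0, 416.1, 199.1], [0.0, 0.0, 1.0]] [382. 682. 816.]
top [[429.1, 0.0, 315.8], [0.0, 429.1, 204.4], [0.0, 0.0, 1.0]] [ 434. -117. 1096.]
{'time_s': 0.1, 'qpos': array([ 1.03500072e+00,  3.42689884e-01,  1.52490798e+00, -4.05265547e-06,
        1.27535948e+00, -1.46007096e-01]), 'qd': array([ 2.06597098e-05, -2.01830308e-03, -2.15634365e-03, -1.01784228e-03,
        1.44086313e-03, -2.00975280e-03]), 'effort': array([ 2.84772104e-03, -4.34442365e+01, -2.46491593e+01, -7.39926759e-05,
        4.73866705e-03,  3.88436752e-05]), 'tcp_pos': array([199.30567555, 485.33206257, 230.68103507]), 'ee_rot': array([-6.08320013e-01, -3.08167218e+00,  2.02203196e-03]), 'wrist_force': array([ 0.47155553, -0.57716553,  1.00696544]), 'ft_torque': array([ 0.01405871, -0.00528175,  0.01780327]), 'gripper_width': 85.23346057687468} 18.700000000000003
```

View pics/top0.png

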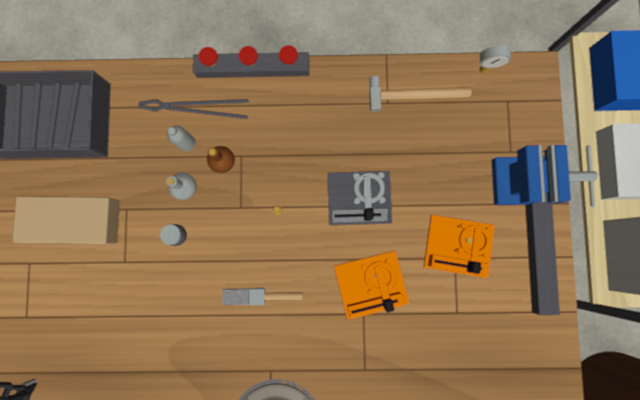

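View pics/side0.png

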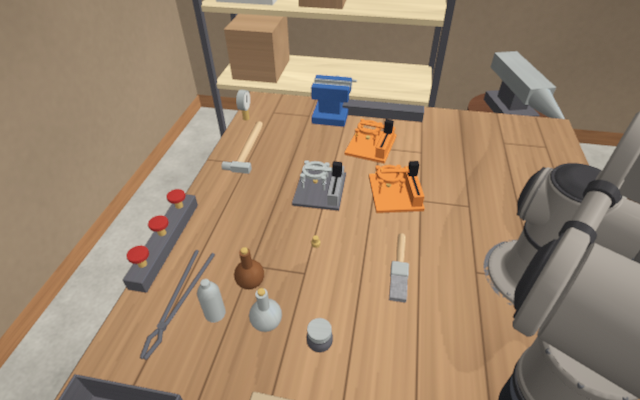

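Top view candidates:
- **Flask:** the bare-steel ball with a neck at (182,186) fits. The brown look-alike is at (221,159), and the straight-sided cartridge is at (181,138).
- **Stand:** the dark grey one at (360,198) fits. The orange ones at (372,285) and (460,245) are not meant.

I'll confirm these in enlarged crops.

```bash
python3 - <<'E'
from h import *
a=cv2.imread('pics/top0.png');b=cv2.imread('pics/side0.png')
r=lambda i,x,y,w,h:cv2.resize(i[y:y+h,x:x+w],(400,300),interpolation=cv2.INTER_CUBIC)
cv2.imwrite('pics/crop0.png',np.vstack([np.hstack([r(a,140,120,120,90+30),r(a,320,160,80,60+10)]),np.hstack([r(b,180,230,160,120),r(b,285,150,80,60)])]))
E
```

```text
(no output)
```

View pics/crop0.png

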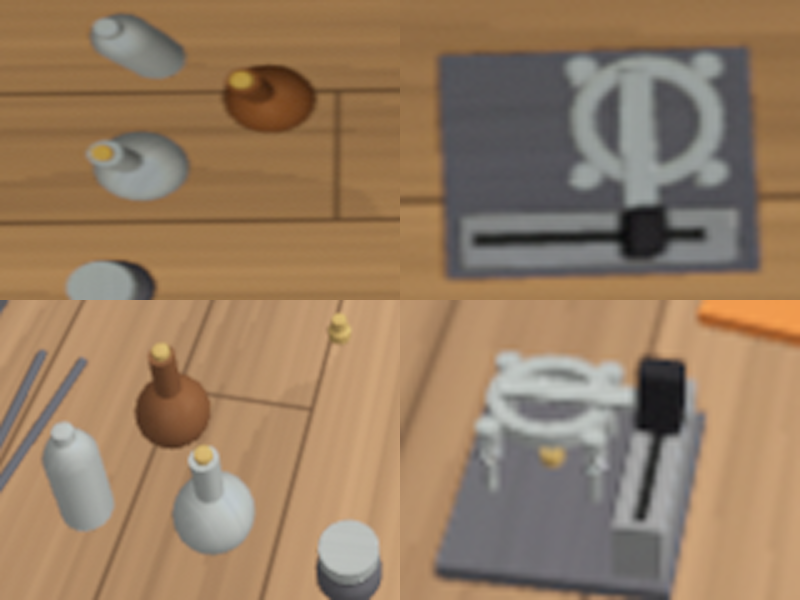

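```bash
python3 - <<'E'
from h import *
for n in('top','side'):
    z=np.load(f'pics/{n}0.npz'); P=cloud(n,z['d'].astype(float)); im=z['im'].astype(int)
    print(n,'valid',(z['d']>0).mean())
    for nm,(u,v) in dict(flask=(182,186),brown=(221,159),cart=(181,138),tin=(173,235),fit=(278,210)).items() if n=='top' else dict(flask=(264,315),brown=(249,272),cart=(211,300),tin=(320,333),fit=(316,241)).items():
        w=P[v-28:v+28,u-28:u+28].reshape(-1,3); w=w[np.hypot(*(w[:,:2]-P[v,u,:2]).T)<60]; w=w[w[:,2]>12]
        lo,hi=w.min(0),w.max(0); t=w[w[:,2]>hi[2]-8]
        print(nm,P[v,u].round(),lo.round(),hi.round(),'top',t.mean(0).round(1),len(t),len(w))
E
```

```text
top valid 0.995796875
flask [592. 224.  63.] [563. 200.  21.] [629. 264. 122.] top [596.6 234.3 118.3] 36 639
brown [658. 129.  63.] [630. 104.  22.] [696. 169. 122.] top [663.3 138.  118. ] 35 608
cart [704. 219.  94.] [672. 168.  12.] [738. 256. 125.] top [714.7 233.7 119.1] 35 478
tin [473. 248.  51.] [449. 228.  12.] [502. 281.  57.] top [475.  257.3  51. ] 241 459
fit [533.  -7.  27.] [524. -11.  12.] [545.   7.  31.] top [534.9  -2.8  27.6] 31 54
side valid 0.99594140625
flask [591. 250.  58.] [562. 206.  14.] [629. 269. 120.] top [596.  234.9 116.4] 51 985
brown [655. 151.  58.] [630. 109.  13.] [695. 172. 120.] top [663.6 138.4 116.2] 41 847
cart [701. 249.  81.] [692. 213.  12.] [737. 257. 121.] top [715.  233.7 116.7] 59 799
tin [471. 264.  49.] [448. 230.  12.] [502. 284.  53.] top [475. 257.  49.] 437 687
fit [532.  -0.  19.] [524. -10.  12.] [544.   5.  29.] top [535.6  -2.3  26.1] 28 49
```

The crops confirm the steel flask and the dark stand. The stand's track faces the robot, and the lock slides to the left, towards world +y. Next I'll measure the stand.

```bash
cat > st.py <<'E'
from h import *
def run(tags):
  for n,tag in tags:
    z=np.load(f'pics/{tag}.npz'); P=cloud(n,z['d'].astype(float)); im=z['im'].astype(int)
    box=(P[...,0]>430)&(P[...,0]<680)&(P[...,1]<-80)&(P[...,1]>-330)&(P[...,2]<140)&(im.max(-1)-im.min(-1)<45)
    base=P[box&(abs(P[...,2]-12)<5)]
    pl=P[box&(P[...,2]>5)]
    r=cv2.minAreaRect(pl[:,:2].astype(np.float32)); print(n,'rect all',r)
    ring=P[box&(abs(P[...,2]-62)<3.5)]
    print('ring n',len(ring),ring.min(0).round(1),ring.max(0).round(1))
    rr=cv2.minEnclosingCircle(ring[:,:2].astype(np.float32)); print(rr)
    g=P[box&(P[...,2]>90)]; print('grip',len(g),g.mean(0).round(1),g.min(0).round(1),g.max(0).round(1))
    tr=P[box&(abs(P[...,2]-50)<3)]; rt=cv2.minAreaRect(tr[:,:2].astype(np.float32)); print('track',rt,len(tr))
    b=P[box&(abs(P[...,2]-72)<2.5)]; print('bar',len(b),b.mean(0).round(1) if len(b) else '', cv2.minAreaRect(b[:,:2].astype(np.float32)) if len(b)>5 else'')
    # ring z values incl.
if __name__=='__main__': run([('top','top0'),('side','side0')])
E
python3 st.py
```

```text
top rect all ((564.5078735351562, -212.17626953125), (135.21218872070312, 159.99703979492188), 1.1547369956970215)
ring n 389 [ 503.  -268.1   58.5] [ 618.3 -193.9   65.5]
((564.6829223632812, -231.9730987548828), 62.76263427734375)
grip 92 [ 516.7 -226.    95. ] [ 503.3 -236.4   90.5] [ 529.6 -217.4   99.7]
track ((553.8036499023438, -206.44955444335938), (104.62286376953125, 133.20712280273438), 1.6851743459701538) 476
bar 176 [ 569.2 -225.2   71.9] ((556.7840576171875, -225.1654815673828), (103.77606964111328, 16.124767303466797), 0.09463396668434143)
side rect all ((563.8460693359375, -209.9092559814453), (134.59800720214844, 162.29995727539062), 1.2542859315872192)
ring n 191 [ 503.2 -267.9   58.5] [ 618.4 -195.    65.3]
((564.0602416992188, -233.90684509277344), 61.12855911254883)
grip 42 [ 514.9 -225.6   93.6] [ 503.3 -234.9   90.1] [ 527.5 -218.    97.4]
track ((558.9837036132812, -206.24197387695312), (114.98533630371094, 134.11117553710938), 1.4112135171890259) 222
bar 99 [ 560.4 -224.5   71.3] ((556.6934814453125, -225.7161102294922), (102.72737121582031, 19.144418716430664), 2.14237904548645)
```

```bash
python3 - <<'E'
from h import *
from scipy.optimize import least_squares
for n in('top','side'):
    z=np.load(f'pics/{n}0.npz'); P=cloud(n,z['d'].astype(float)); im=z['im'].astype(int)
    box=(P[...,0]>535)&(P[...,0]<630)&(P[...,1]<-180)&(P[...,1]>-280)&(abs(P[...,2]-62)<4)
    p=P[box][:,:2]; c=np.array([582,-231.5])
    for _ in range(5):
        r=np.hypot(*(p-c).T); q=p[(r>25)&(r<38)]; q=q[abs(q[:,1]+225)>12]
        s=least_squares(lambda x:np.hypot(*(q-x[:2]).T)-x[2],[*c,31],loss='soft_l1'); c=s.x[:2]
    print(n,s.x.round(1),len(q))
    # base edge direction: rotated rect corners of base plate
    box=(P[...,0]>430)&(P[...,0]<680)&(P[...,1]<-80)&(P[...,1]>-330)&(P[...,2]<140)&(P[...,2]>5)&(im.max(-1)-im.min(-1)<45)
    print(cv2.boxPoints(cv2.minAreaRect(P[box][:,:2].astype(np.float32))).round(1).tolist())
o=observe(); R=cv2.Rodrigues(o['ee_rot'])[0]; print(R.round(3), 'jaw angle from +y deg',np.degrees(np.arctan2(R[0,1],R[1,1])))
E
```

```text
top [ 581.7 -231.2   31.9] 261
[[495.29998779296875, -133.60000610351562], [498.5, -293.5], [633.7000122070312, -290.79998779296875], [630.5, -130.8000030517578]]
side [ 581.8 -231.2   32.2] 118
[[494.79998779296875, -130.3000030517578], [498.29998779296875, -292.5], [632.9000244140625, -289.6000061035156], [629.4000244140625, -127.30000305175781]]
[[-0.925  0.38  -0.001]
 [ 0.38   0.925 -0.001]
 [ 0.    -0.001 -1.   ]] jaw angle from +y deg 22.333161521452734
```

```bash
python3 -m crank '[{"hand":0,"travel":[220,-200,0],"twist":[0,0,2]},{"hand":0,"travel":[220,-200,0],"twist":[0,0,2]},{"hand":0,"travel":[220,-200,0],"twist":[0,0,2]},{"hand":0,"travel":[220,-200,0],"twist":[0,0,3.9]},{"hand":0,"travel":[220,-200,0],"twist":[0,0,3.9]},{"hand":0,"travel":[317,-711,0],"twist":[0,0,3.9]},{"hand":0,"travel":[317,-711,0],"twist":[0,0,3.9]},{"hand":0,"travel":[317,-711,0],"twist":[0,0,3.9]},{"hand":0,"travel":[317,-711,0],"twist":[0,0,3.9]},{"hand":0,"travel":[317,-711,0],"twist":[0,0,3.9]},{"hand":0,"travel":[317,-711,0],"twist":[0,0,3.9]},{"hand":0,"travel":[317,-711,0],"twist":[0,0,3.9]},{"hand":0,"travel":[317,-711,0],"twist":[0,0,3.9]},{"hand":0,"travel":[317,-711,0],"twist":[0,0,3.9]},{"hand":0,"travel":[317,-711,0],"twist":[0,0,3.9]},{"hand":0,"travel":[317,-711,0],"twist":[0,0,3.9]},{"hand":0,"travel":[317,-711,0],"twist":[0,0,3.9]},{"hand":0,"travel":[317,-711,0],"twist":[0,0,3.9]},{"hand":0,"travel":[317,-711,0],"twist":[0,0,3.9]},{"hand":0,"travel":[317,-711,0],"twist":[0,0,3.9]}]'
```

```text
time_s: 2.1
tcp_pos: [516.2, -224.0, 231.2]
ee_rot: [0.031, -3.141, -0.001]
wrist_force: [0.2, -0.1, 0.9]
gripper_width: 85.7
```

```bash
python3 -m crank '[{"hand":0,"travel":[0,0,-50],"twist":[0,0,0]},{"hand":0,"travel":[0,-0.5,-100],"twist":[0,0,0]},{"hand":0,"travel":[0,-0.5,-130],"twist":[0,0,0]},{"hand":0,"travel":[0,-0.5,-130],"twist":[0,0,0]},{"hand":0,"travel":[0,-0.5,-130],"twist":[0,0,0]}]'; python3 - <<'E'
from h import *
snap('side','side1');o=observe();print(o['tcp_pos'],o['wrist_force'])
E
```

```text
time_s: 2.6
tcp_pos: [517.0, -225.1, 102.3]
ee_rot: [-0.031, 3.141, -0.0]
wrist_force: [0.5, 0.4, 0.9]
gripper_width: 85.3
[ 517.67480326 -225.74087507  103.41858653] [1.17427037 0.160595   0.80425262]
```

View pics/side1.png

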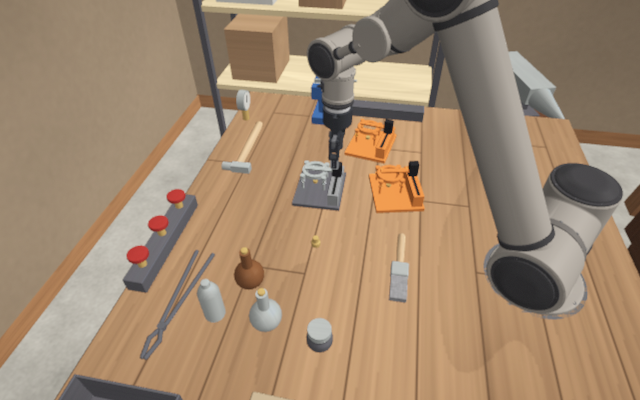

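The side view shows the gripper over the black lock grip at about (337,168), straddling it. Next I'll lower and close.

```bash
python3 -m crank '[{"hand":0,"travel":[-0.5,0,-18],"twist":[0,0,0]},{"hand":0,"travel":[-0.5,0,-35],"twist":[0,0,0]},{"hand":0,"travel":[-0.5,0,-35],"twist":[0,0,0]},{"hand":0.5,"travel":[-0.5,0,-35],"twist":[0,0,0]},{"hand":1,"travel":[-0.5,0,-35],"twist":[0,0,0]},{"hand":1,"travel":[-0.5,0,-35],"twist":[0,0,0]},{"hand":1,"travel":[-0.5,0,-35],"twist":[0,0,0]},{"hand":1,"travel":[-0.5,0,-35],"twist":[0,0,0]},{"hand":1,"travel":[-0.5,0,-35],"twist":[0,0,0]}]'
```

```text
time_s: 3.55
tcp_pos: [516.4, -226.2, 67.1]
ee_rot: [-0.029, 3.14, -0.001]
wrist_force: [-0.0, -0.6, 6.3]
gripper_width: 19.0
```

```bash
python3 -m crank '[{"hand":1,"travel":[0,10,0],"twist":[0,0,0]},{"hand":1,"travel":[-0.4,20,0],"twist":[0,0,0]},{"hand":1,"travel":[-0.6,30,0],"twist":[0,0,0]},{"hand":1,"travel":[-0.8,40,0],"twist":[0,0,0]},{"hand":1,"travel":[-1,50,0],"twist":[0,0,0]},{"hand":1,"travel":[-1.2,58,0],"twist":[0,0,0]},{"hand":1,"travel":[-1.3,64,0],"twist":[0,0,0]},{"hand":1,"travel":[-1.3,67,0],"twist":[0,0,0]},{"hand":1,"travel":[-1.3,67,0],"twist":[0,0,0]},{"hand":1,"travel":[-1.3,67,0],"twist":[0,0,0]}]'
```

```text
time_s: 4.55
tcp_pos: [515.2, -160.2, 67.1]
ee_rot: [-0.03, 3.14, -0.004]
wrist_force: [-1.6, -7.2, 4.3]
gripper_width: 19.0
```

```bash
python3 -m crank '[{"hand":1,"travel":[0,1.5,0],"twist":[0,0,0]},{"hand":1,"travel":[0,3,0],"twist":[0,0,0]},{"hand":1,"travel":[0,3,0],"twist":[0,0,0]},{"hand":1,"travel":[0,3,0],"twist":[0,0,0]}]'
```

```text
time_s: 4.95
tcp_pos: [515.2, -160.1, 67.2]
ee_rot: [-0.03, 3.139, -0.01]
wrist_force: [-3.0, -18.8, 1.5]
gripper_width: 19.0
```

The lock is at its stop: y no longer moves and the force is rising. I'll unload, open and lift, then look.

```bash
python3 -m crank '[{"hand":1,"travel":[0,-3,0],"twist":[0,0,0]},{"hand":0.5,"travel":[0,-3,0],"twist":[0,0,0]},{"hand":0,"travel":[0,-3,0],"twist":[0,0,0]},{"hand":0,"travel":[0,-3,0],"twist":[0,0,0]},{"hand":0,"travel":[0,-3,0],"twist":[0,0,0]},{"hand":0,"travel":[0,-3,0],"twist":[0,0,0]},{"hand":0,"travel":[0,-3,40],"twist":[0,0,0]},{"hand":0,"travel":[0,-3,90],"twist":[0,0,0]},{"hand":0,"travel":[0,-3,140],"twist":[0,0,0]},{"hand":0,"travel":[20,40,164],"twist":[0,0,0]},{"hand":0,"travel":[40,390,164],"twist":[0,0,0]},{"hand":0,"travel":[81,390,164],"twist":[0,0,0]},{"hand":0,"travel":[81,390,164],"twist":[0,0,0]},{"hand":0,"travel":[81,390,164],"twist":[0,0,0]},{"hand":0,"travel":[81,390,164],"twist":[0,0,0]},{"hand":0,"travel":[81,390,164],"twist":[0,0,0]},{"hand":0,"travel":[81,390,164],"twist":[0,0,0]},{"hand":0,"travel":[81,390,164],"twist":[0,0,0]},{"hand":0,"travel":[81,390,164],"twist":[0,0,0]},{"hand":0,"travel":[81,390,164],"twist":[0,0,0]}]'; python3 - <<'E'
from h import *
snap('side','side2');snap('top','top2')
a=cv2.imread('pics/top2.png');b=cv2.imread('pics/side2.png')
cv2.imwrite('pics/crop2.png',np.hstack([cv2.resize(a[150:240,300:420],(400,300)),cv2.resize(b[140:230,270:390],(400,300))]))
o=observe();print(o['tcp_pos'],o['wrist_force'])
for n in('top','side'):
    z=np.load(f'pics/{n}2.npz'); P=cloud(n,z['d'].astype(float))
    g=P[(P[...,0]>495)&(P[...,0]<540)&(P[...,1]>-290)&(P[...,1]<-130)&(P[...,2]>85)&(P[...,2]<105)]; print(n,len(g),g.mean(0),g.min(0),g.max(0))
E
```

```text
time_s: 6.95
tcp_pos: [595.5, 233.3, 230.1]
ee_rot: [0.029, -3.141, 0.001]
wrist_force: [0.3, -0.9, 0.0]
gripper_width: 85.3
[595.73124232 232.47092982 230.45287039] [-0.56213416 -0.2502181   0.02422993]
top 101 [ 515.08379708 -157.4021412    94.35087528] [ 501.49860936 -166.60442355   85.1909871 ] [ 527.67326758 -147.74711444   98.24155215]
side 70 [ 515.05151935 -155.91349326   92.00934812] [ 501.60084263 -168.73489607   85.25346162] [ 529.90900855 -145.83200443   96.5197227 ]
```

View pics/crop2.png

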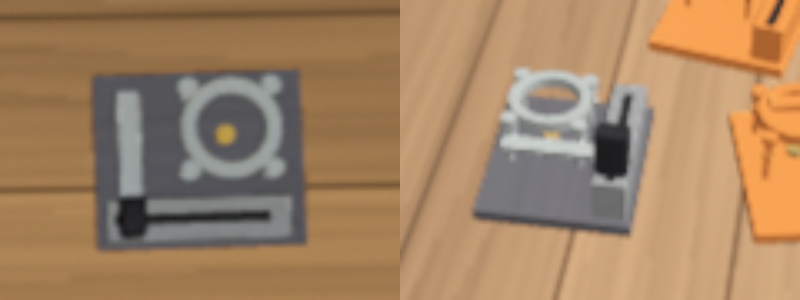

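View pics/side2.png

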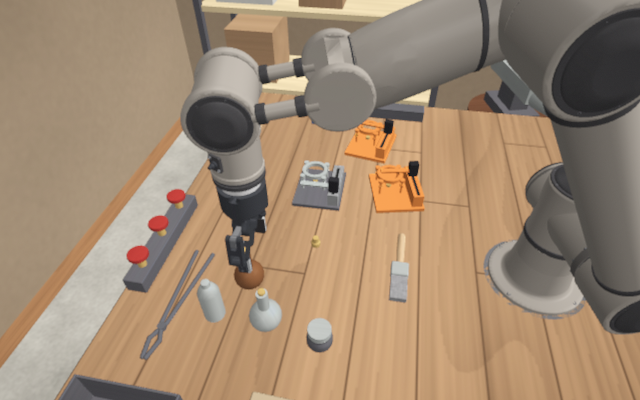

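The lock grip now measures y ≈ -157, which is at the end stop, and the ring's mouth is clear. The arm is above the flask. Next I'll lower over the neck, with a check partway.

```bash
python3 -m crank '[{"hand":0,"travel":[0.5,2,0],"twist":[0,0,0]},{"hand":0,"travel":[0.5,2,-50],"twist":[0,0,0]},{"hand":0,"travel":[0.5,2,-95],"twist":[0,0,0]},{"hand":0,"travel":[0.5,2,-95],"twist":[0,0,0]},{"hand":0,"travel":[0.5,2,-95],"twist":[0,0,0]}]'; python3 - <<'E'
from h import *
snap('side','side3');snap('top','top3')
a=cv2.imread('pics/top3.png');b=cv2.imread('pics/side3.png')
cv2.imwrite('pics/crop3.png',np.hstack([cv2.resize(a[110:260,110:310],(400,300)),cv2.resize(b[210:360,150:350],(400,300))]))
o=observe();print(o['tcp_pos'],o['ee_rot'],o['wrist_force'])
E
```

```text
time_s: 7.55
tcp_pos: [596.6, 235.5, 136.1]
ee_rot: [0.028, -3.141, 0.0]
wrist_force: [0.2, 0.2, 0.6]
gripper_width: 85.9
[597.94979708 236.23342683 138.46936014] [-2.83250792e-02  3.13656488e+00  2.10436883e-03] [-0.18214939  0.05393133  0.24717386]
```

View pics/crop3.png

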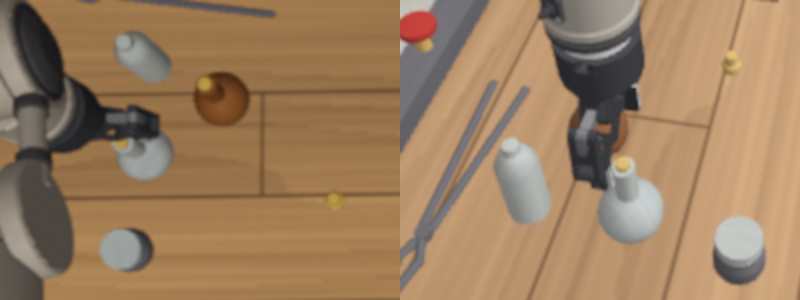

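```bash
python3 - <<'E'
from h import *
for n in('side','top'):
    for p in([597,235,138],[597,278,150],[597,192,150],[596.3,234.6,118],[596.3,234.6,0]): print(n,p,proj(n,p).round())
    z=np.load(f'pics/{n}3.npz'); P=cloud(n,z['d'].astype(float)); im=z['im'].astype(int)
    m=(im.max(-1)<90)&(abs(P[...,0]-600)<60)&(abs(P[...,1]-235)<90)&(P[...,2]>125)&(P[...,2]<165)
    w=P[m]; print(len(w),w.min(0).round(),w.max(0).round(),w.mean(0).round(1))
    m=(im[...,0]-im[...,2]>50)&(abs(P[...,0]-596)<20)&(abs(P[...,1]-235)<20)&(P[...,2]>105); 
    if m.any():print('cap',P[m].mean(0),m.sum())
E
```

```text
side [597, 235, 138] [259. 286.]
side [597, 278, 150] [251. 301.]
side [597, 192, 150] [264. 265.]
side [596.3, 234.6, 118] [260. 292.]
side [596.3, 234.6, 0] [266. 323.]
37 [588. 191. 153.] [601. 292. 165.] [594.3 224.2 159.3]
cap [595.64240748 233.71592604 116.6726416 ] 44
top [597, 235, 138] [167. 179.]
top [597, 278, 150] [146. 178.]
top [597, 192, 150] [184. 178.]
top [596.3, 234.6, 118] [170. 181.]
top [596.3, 234.6, 0] [186. 188.]
2 [592. 184. 163.] [592. 187. 165.] [591.9 185.5 164.1]
cap [593.31985494 232.77466154 123.29315899] 23
```

The fingers straddle the neck line: the near fingertip is predicted at side (251,301) and seen at about (246,302). I'll lower and grip.

```bash
python3 -m crank '[{"hand":0,"travel":[0,0,-30],"twist":[0,0,0]},{"hand":0,"travel":[0,0,-55],"twist":[0,0,0]},{"hand":0,"travel":[0,0,-65],"twist":[0,0,0]},{"hand":0,"travel":[0,0,-65],"twist":[0,0,0]},{"hand":0.4,"travel":[0,0,-65],"twist":[0,0,0]},{"hand":0.7,"travel":[0,0,-65],"twist":[0,0,0]},{"hand":1,"travel":[0,0,-65],"twist":[0,0,0]},{"hand":1,"travel":[0,0,-65],"twist":[0,0,0]},{"hand":1,"travel":[0,0,-65],"twist":[0,0,0]},{"hand":1,"travel":[0,0,-65],"twist":[0,0,0]}]'
```

```text
time_s: 8.65
tcp_pos: [596.6, 236.2, 71.0]
ee_rot: [-0.029, 3.14, 0.001]
wrist_force: [-0.6, -1.4, 3.7]
gripper_width: 22.4
```

```bash
python3 -m crank '[{"hand":1,"travel":[0,0,20],"twist":[0,0,0]},{"hand":1,"travel":[0,0,50],"twist":[0,0,0]},{"hand":1,"travel":[0,0,90],"twist":[0,0,0]},{"hand":1,"travel":[0,0,135],"twist":[0,0,0]},{"hand":1,"travel":[0,0,135],"twist":[0,0,0]},{"hand":1,"travel":[0,0,135],"twist":[0,0,0]}]'; python3 - <<'E'
from h import *
o=observe();print(o['tcp_pos'],o['wrist_force'],o['gripper_width'])
E
```

```text
time_s: 9.25
tcp_pos: [596.1, 236.2, 205.4]
ee_rot: [-0.029, 3.141, 0.0]
wrist_force: [-0.7, 0.3, -4.5]
gripper_width: 22.6
[596.05371477 236.17210214 205.38888603] [-0.69708787  0.27951461 -4.51890332] 22.63857206374797
```

The flask is held: the load is about 4 N and the gap 22.6 mm. I'll carry it over the ring.

```bash
python3 -m crank '[{"hand":1,"travel":[0,-20,0],"twist":[0,0,0]},{"hand":1,"travel":[0,-55,0],"twist":[0,0,0]},{"hand":1,"travel":[0,-95,0],"twist":[0,0,0]},{"hand":1,"travel":[-2,-135,0],"twist":[0,0,0]},{"hand":1,"travel":[-4,-175,0],"twist":[0,0,0]},{"hand":1,"travel":[-6,-215,0],"twist":[0,0,0]},{"hand":1,"travel":[-8,-255,0],"twist":[0,0,0]},{"hand":1,"travel":[-10,-295,0],"twist":[0,0,0]},{"hand":1,"travel":[-12,-335,0],"twist":[0,0,0]},{"hand":1,"travel":[-14,-375,0],"twist":[0,0,0]},{"hand":1,"travel":[-14.5,-415,0],"twist":[0,0,0]},{"hand":1,"travel":[-14.5,-445,0],"twist":[0,0,0]},{"hand":1,"travel":[-14.5,-467,0],"twist":[0,0,0]},{"hand":1,"travel":[-14.5,-467,0],"twist":[0,0,0]},{"hand":1,"travel":[-14.5,-467,0],"twist":[0,0,0]},{"hand":1,"travel":[-14.5,-467,0],"twist":[0,0,0]},{"hand":1,"travel":[-14.5,-467,0],"twist":[0,0,0]}]'; python3 - <<'E'
from h import *
snap('side','side4');snap('top','top4')
a=cv2.imread('pics/top4.png');b=cv2.imread('pics/side4.png')
cv2.imwrite('pics/crop4.png',np.hstack([cv2.resize(a[130:250,280:440],(400,300)),cv2.resize(b[90:230,240:400],(400,350))[:300]]))
o=observe();print(o['tcp_pos'],o['wrist_force'],o['gripper_width'])
for n in('side','top'):
    z=np.load(f'pics/{n}4.npz'); P=cloud(n,z['d'].astype(float)); 
    for lo,hi in((135,150),(150,165),(165,180),(180,192)):
        m=(abs(P[...,0]-582)<60)&(abs(P[...,1]+231)<60)&(P[...,2]>lo)&(P[...,2]<hi)
        w=P[m][:,:2]; 
        if len(w)>8:
            A=np.c_[2*w,np.ones(len(w))]; s=np.linalg.lstsq(A,(w**2).sum(1),rcond=None)[0]
            print(n,lo,len(w),s[:2].round(1),round(float(np.sqrt(s[2]+s[:2]@s[:2])),1),w.min(0).round(),w.max(0).round())
E
```

```text
time_s: 10.95
tcp_pos: [581.6, -229.6, 204.7]
ee_rot: [0.031, -3.14, -0.001]
wrist_force: [0.3, -0.1, -2.6]
gripper_width: 22.3
[ 581.79775915 -229.87051971  205.26067055] [-0.63078006  0.89020378 -3.41845394] 22.463518630346716
side 135 29 [ 579.8 -223.9] 24.1 [ 551. -223.] [ 601. -198.]
side 150 97 [ 581.7 -229.3] 33.1 [ 547. -233.] [ 613. -194.]
side 165 155 [ 581.5 -228.6] 31.5 [ 547. -245.] [ 614. -194.]
side 180 152 [ 581.1 -226.8] 23.1 [ 553. -247.] [ 610. -198.]
top 165 98 [ 581.2 -228.1] 32.3 [ 548. -259.] [ 581. -194.]
top 180 165 [ 577. -227.] 22.7 [ 551. -253.] [ 585. -198.]
```

View pics/crop4.png

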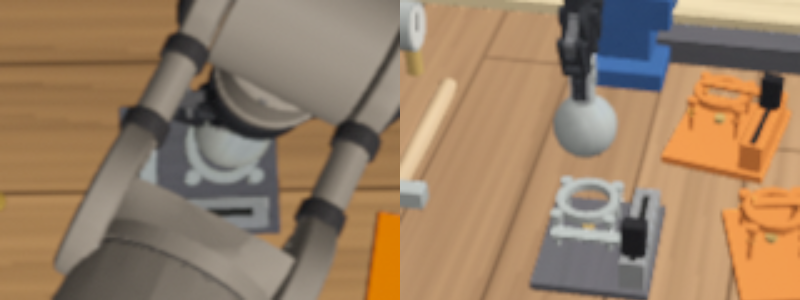

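The view shows the flask hanging upright just above the ring. I'll fit a sphere of fixed radius to the ball to get the centring error.

```bash
python3 - <<'E'
from h import *
from scipy.optimize import least_squares
for n in('side','top'):
    z=np.load(f'pics/{n}4.npz'); P=cloud(n,z['d'].astype(float)); im=z['im']
    m=(abs(P[...,0]-582)<50)&(abs(P[...,1]+231)<50)&(P[...,2]>125)&(P[...,2]<190)&(im.max(-1)>100)
    w=P[m]
    s=least_squares(lambda c:np.linalg.norm(w-c,axis=1)-35,[582,-230,165],loss='soft_l1'); print(n,len(w),s.x.round(1),np.median(abs(s.fun)))
    z=np.load(f'pics/{n}0.npz'); P=cloud(n,z['d'].astype(float)); im=z['im'].astype(int)
    m=(abs(P[...,0]-596)<45)&(abs(P[...,1]-235)<45)&(P[...,2]>8)&(P[...,2]<58); w=P[m]
    s=least_squares(lambda c:np.linalg.norm(w-c,axis=1)-35,[596,235,30],loss='soft_l1'); print('start',n,len(w),s.x.round(1),np.median(abs(s.fun)))
E
```

```text
side 412 [ 582.  -230.7  162.3] 0.8468507754304682
start side 611 [597.3 232.6  28.7] 0.6276382694263631
top 228 [ 582.2 -228.4  163.5] 0.5906193409441762
start top 369 [597.  235.6  29.8] 0.7708489442030881
```

```bash
python3 -m crank '[{"hand":1,"travel":[0,-1.5,-15],"twist":[0,0,0]},{"hand":1,"travel":[0,-1.5,-40],"twist":[0,0,0]},{"hand":1,"travel":[0,-1.5,-60],"twist":[0,0,0]},{"hand":1,"travel":[0,-1.5,-68],"twist":[0,0,0]},{"hand":1,"travel":[0,-1.5,-72],"twist":[0,0,0]},{"hand":1,"travel":[0,-1.5,-76],"twist":[0,0,0]},{"hand":1,"travel":[0,-1.5,-80],"twist":[0,0,0]},{"hand":1,"travel":[0,-1.5,-80],"twist":[0,0,0]},{"hand":1,"travel":[0,-1.5,-80],"twist":[0,0,0]},{"hand":1,"travel":[0,-1.5,-80],"twist":[0,0,0]}]'; python3 - <<'E'
from h import *
snap('side','side5')
b=cv2.imread('pics/side5.png')
cv2.imwrite('pics/crop5.png',cv2.resize(b[120:220,260:380],(720,600)))
o=observe();print(o['tcp_pos'],o['wrist_force'],o['gripper_width'])
E
```

```text
time_s: 12.05
tcp_pos: [581.9, -232.6, 125.9]
ee_rot: [-0.029, 3.141, -0.001]
wrist_force: [-0.8, -0.2, -1.9]
gripper_width: 22.7
[ 581.86285634 -232.63270779  125.82080896] [-0.46454896 -1.91714916 -1.14129339] 22.36563423356296
```

View pics/crop5.png

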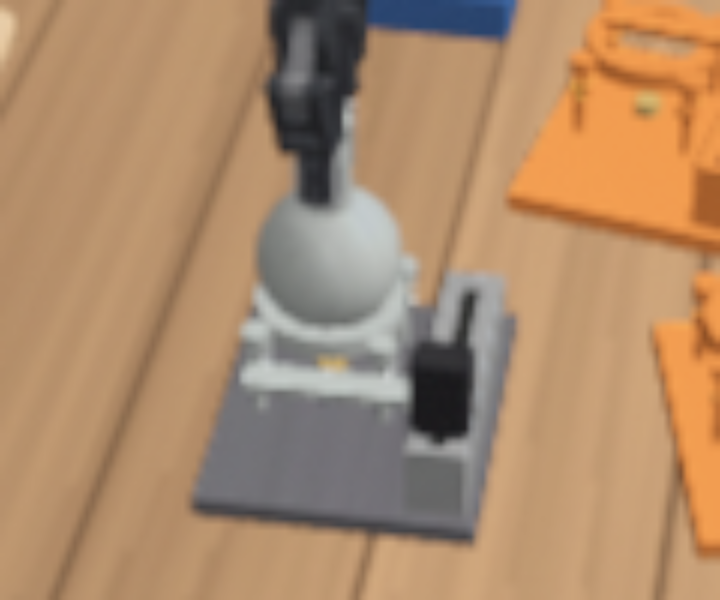

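The ball sits in the ring, at first contact. I'll press in stages.

```bash
python3 -m crank '[{"hand":1,"travel":[0,0,-2],"twist":[0,0,0]},{"hand":1,"travel":[0,0,-4],"twist":[0,0,0]},{"hand":1,"travel":[0,0,-4],"twist":[0,0,0]},{"hand":1,"travel":[0,0,-4],"twist":[0,0,0]},{"hand":1,"travel":[0,0,-4],"twist":[0,0,0]}]'; python3 -m crank '[{"hand":1,"travel":[0,0,-4],"twist":[0,0,0]},{"hand":1,"travel":[0,0,-8],"twist":[0,0,0]},{"hand":1,"travel":[0,0,-12],"twist":[0,0,0]},{"hand":1,"travel":[0,0,-16],"twist":[0,0,0]},{"hand":1,"travel":[0,0,-16],"twist":[0,0,0]},{"hand":1,"travel":[0,0,-16],"twist":[0,0,0]},{"hand":1,"travel":[0,0,-16],"twist":[0,0,0]}]'
```

```text
time_s: 12.6
tcp_pos: [581.9, -232.6, 121.6]
ee_rot: [-0.029, 3.141, -0.001]
wrist_force: [-0.6, -2.1, 2.3]
gripper_width: 22.6
time_s: 13.3
tcp_pos: [581.9, -232.6, 105.7]
ee_rot: [-0.029, 3.141, -0.001]
wrist_force: [-2.4, -1.4, 6.7]
gripper_width: 22.6
```

```bash
python3 -m crank '[{"hand":1,"travel":[0,0,-2],"twist":[0,0,0]},{"hand":1,"travel":[0,0,-3],"twist":[0,0,0]},{"hand":1,"travel":[0,0,-3],"twist":[0,0,0]},{"hand":1,"travel":[0,0,-3],"twist":[0,0,0]}]';  python3 -m crank '[{"hand":1,"travel":[0,0,-1],"twist":[0,0,0]},{"hand":1,"travel":[0,0,-2],"twist":[0,0,0]},{"hand":1,"travel":[0,0,-2],"twist":[0,0,0]},{"hand":1,"travel":[0,0,-2],"twist":[0,0,0]}]'
```

```text
time_s: 13.7
tcp_pos: [582.0, -232.6, 102.9]
ee_rot: [-0.029, 3.14, -0.001]
wrist_force: [-1.6, -1.3, 8.3]
gripper_width: 22.3
time_s: 14.1
tcp_pos: [582.0, -232.6, 101.0]
ee_rot: [-0.029, 3.14, -0.001]
wrist_force: [-2.1, -1.7, 8.1]
gripper_width: 22.8
```

```bash
python3 -m crank '[{"hand":1,"travel":[0,0,-1],"twist":[0,0,0]},{"hand":1,"travel":[0,0,-2],"twist":[0,0,0]},{"hand":1,"travel":[0,0,-2],"twist":[0,0,0]},{"hand":1,"travel":[0,0,-2],"twist":[0,0,0]}]'; python3 - <<'E'
from h import *
from scipy.optimize import least_squares
snap('side','side6');snap('top','top6')
a=cv2.imread('pics/top6.png');b=cv2.imread('pics/side6.png')
cv2.imwrite('pics/crop6.png',np.hstack([cv2.resize(a[140:240,300:420],(400,333)),cv2.resize(b[120:220,260:380],(400,333))]))
o=observe();print(o['tcp_pos'],o['wrist_force'],o['gripper_width'])
for n in('side','top'):
    z=np.load(f'pics/{n}6.npz'); P=cloud(n,z['d'].astype(float)); im=z['im']
    m=(abs(P[...,0]-582)<34)&(abs(P[...,1]+231)<34)&(P[...,2]>48)&(P[...,2]<92)&(im.max(-1)>100); w=P[m]
    s=least_squares(lambda c:np.linalg.norm(w-c,axis=1)-35,[582,-231,61],loss='soft_l1'); print(n,len(w),s.x.round(1),np.median(abs(s.fun)))
    m=(np.hypot(P[...,0]-582,P[...,1]+231)<40)&(np.hypot(P[...,0]-582,P[...,1]+231)>35.5)&(P[...,2]>18)&(P[...,2]<70); print('rim z',np.percentile(P[m][:,2],[50,75,90,97]).round(1))
    m=(P[...,0]>495)&(P[...,0]<535)&(P[...,1]>-290)&(P[...,1]<-130)&(P[...,2]>88)&(P[...,2]<99);print('grip',P[m].mean(0).round(1) if m.any() else None)
E
```

```text
time_s: 14.5
tcp_pos: [582.1, -232.7, 100.2]
ee_rot: [-0.029, 3.139, -0.002]
wrist_force: [-5.3, -0.9, 14.9]
gripper_width: 22.4
[ 582.13603123 -232.73292044  100.2026363 ] [-3.91483719 -0.59379806 15.42973591] 22.599037438363947
side 401 [ 582.5 -233.7   58. ] 1.075400770912303
rim z [36.3 48.6 56.7 62.1]
grip [ 515.6 -156.2   93.1]
top 232 [ 582.7 -231.4   59.1] 0.7369450922947642
rim z [34.5 36.2 37.2 38.5]
grip None
```

View pics/crop6.png

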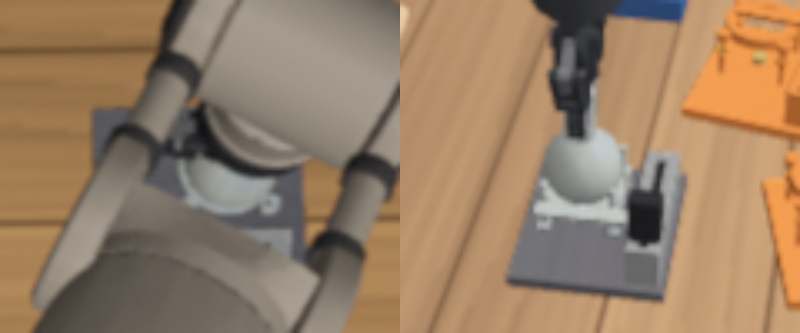

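The ring is at its stop: the rim is at about 37 mm and the force jumped from 8 N to 15 N. I'll check the bystanders and that everything is at rest, then hand in.

```bash
python3 -m crank '[{"hand":1,"travel":[0,0,0],"twist":[0,0,0]},{"hand":1,"travel":[0,0,0],"twist":[0,0,0]},{"hand":1,"travel":[0,0,0],"twist":[0,0,0]},{"hand":1,"travel":[0,0,0],"twist":[0,0,0]},{"hand":1,"travel":[0,0,0],"twist":[0,0,0]}]'; python3 - <<'E'
from h import *
for k in('0','6'):
    z=np.load(f'pics/side{k}.npz');P=cloud('side',z['d'].astype(float))
    for c,zz in(((715,234),110),((475,257),44),((535,-2.5),20)):
        m=(np.hypot(P[...,0]-c[0],P[...,1]-c[1])<40)&(P[...,2]>zz);print(k,P[m].mean(0).round(1))
print(np.abs(observe()['qd']).max()); sign_off()
o=observe();print(o['time_s'],o['tcp_pos'],o['wrist_force'],o['gripper_width'])
E
```

```text
time_s: 15.1
tcp_pos: [582.1, -232.8, 100.2]
ee_rot: [-0.029, 3.139, -0.002]
wrist_force: [-4.4, -1.0, 15.8]
gripper_width: 22.2
0 [714.5 234.  116.1]
0 [475.  257.4  48.9]
0 [535.8  -2.1  25.7]
6 [714.2 234.6 116.1]
6 [475.  257.2  49. ]
6 [535.7  -1.6  25.2]
0.0016910290758388893
the job is handed in; nothing more can be done
the job is handed in; nothing more can be done
```

I slid the transport lock to its end stop, set the steel flask upright in the ring, pressed it down to the stop and handed in at about 15 s, still gripping it. `sign_off()` gives no verdict, so these are my own last checks.

| Check | Result |
|---|---|
| Lock | Grip measured at y ≈ -156 mm, expected about -157.5 mm at the end stop; the bar is clear of the ring |
| Ring | Rim about 37 mm above the bench, fully down; vertical force rose from 8 N to about 15 N at the stop |
| Flask position | Within about 1–3 mm of the ring's centre |
| Flask tilt | Not measured directly; tool within about 0.2° of straight down and flask looks upright in the pictures |
| Grip | Fingers closed on the neck, reading 22.2 mm |
| At rest | Arm joint speeds below 0.002 rad/s |
| Cartridge, tin and fitting | Less than 1 mm from where they started |

The two cameras disagree by about 2 mm on where the flask's ball sits in y (-233.7 against -231.4 mm). Both values are well inside the 7 mm limit.

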